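# Release the thick roller from the gravity feeder

## Robot

A 6-joint arm with a two-finger parallel gripper is mounted at the origin on a cart in front of the work surface, level with it; the furniture and walls round the work are solid. World frame = base frame: x ahead of the robot, y to its left, z up, the work surface at z = 0. Lengths are in m, angles in degrees, forces in N, time in s.
With the tool pointing down it reaches from about 0.35 to 0.875 m from the base axis. Payload 4.2 kg.
Tool frame: the origin (TCP) lies where the fingers leave the gripper's body, on its centre line; the fingertips stand 70 mm ahead of it and the grasp point (between the pads) lies 51 mm ahead of it; z points along the fingers, y is the direction in which the jaws open and shut (so a half turn about z gives the same grasp; the last joint's range is limited). The gripper opens to 87 mm and grips with 3 to 60 N. Pads are 19 mm wide; open, the fingers measure 117 mm over their backs; the gripper's body (75 mm by 190 mm) begins 51 mm behind the grasp point.
Start: joints at [87.009, 22.042, 0.453, 0, -68.411, -14.817], TCP at [0.191, 0.595, 0.292] pointing down, gripper open.
Joint ranges: [-179.83, 179.83], [-69.29, 118.12], [-61.27, 80.66], [-181.25, 117.63], [-171.15, -9.14], [-177.46, 177.46]. Speed limits (degrees/s): [159.86, 159.86, 180, 180, 180, 180].

## Interface

Orientations are given as a 3x3 rotation matrix whose columns are the frame's x, y, z axes.
In Python, from station import sense, capture, camera_model, finish_job gives the robot as it stands.
- The arm moves only by the shell command python3 -m inch 'ROWS'. ROWS is JSON, a list of rows, each an object with "hand": the closure, from 0 (fully open) to 1 (shut); "slide": the shift along the world's x, y, z in cm, a list of three; "yaw": the turn about the world's z in rad. A call has 1 to 10 rows; each row is the pose to reach, as a shift and turn from the pose commanded when the call began; what a row does not reach only later rows make up. A row lasts 1/8 s, in which the tool goes at most 62.5 mm and 10.7 degrees, less where a joint would pass 70% of its speed; a pose out of reach is approached as far as the arm can. A call with a gripper value outside its range is refused whole. The fingers move at their own pace and stop on an object; the grip force is fixed at half the most. Time passes only in rows, so rows that repeat a pose let the fingers close. It gives the time, the measured TCP pose, the force and the opening at its end, in the units of the state.
- sense(): the state, without advancing time (a new reading comes with each control period).
- capture(name): name is "side" or "top" or "wrist"; returns the picture (480x640x3 uint8, blue, green, red); there is no depth.
- camera_model(name): a dict with "mtx" (3x3 intrinsics, pixels), "k1" (the pictures are not rectified: a ray, as slopes to the right and down, at radius r is drawn at 1 + k1 r^2 times it, then the intrinsics apply), "xyz" and "orientation" of the camera in the world; the wrist camera has in their place "tool_from_camera" (4x4, takes a point from camera to tool coordinates, whose origin is the TCP and whose axes are the flange's). Camera axes: x right, y up, looking along -z (the intrinsics and any distortion apply to the point x, -y, -z); pixel columns grow to the right and rows downward; lengths in m; the calibration is good to about 2 mm. A picture is of the moment at which its call begins: read the wrist's pose just before it. camera_model takes no time and is no camera call.
- finish_job(): hands the job in, once; it reports no verdict.
The state is a dict: "time_s": time; "joints": joint angles; "joint_velocities": joint speeds; "effort": joint torques, N m; "tcp_pos": TCP position; "ee_rot": TCP orientation; "wrist_force": force on the tool from outside, world axes, zero at the start; "moment": the same for the moment, N m; "gripper_width": opening from 0.0 (shut) to 1.0 (fully open).
Only numpy, scipy, OpenCV 4.12 (cv2) and the standard library are available. Lean on these libraries where they do the work, as an engineer would, in place of code of your own. Each camera call takes 0.05 s, during which the arm holds its last target. There are 200 camera calls.

## Task

One of the feeder's two lanes holds the thicker steel roller. First push the catch tray sideways against the stop in front of that lane, then press that lane's lever down by the black plate at its rear end and keep it down until the gate has let the thick roller run out into the tray; then let go so that the gate falls shut again. Use only the fingertips or the outside of the fingers: do not grasp or touch the rollers or the gates, leave the other lane's lever and the thin roller alone, and do not shift the things lying around.

Things in the scene. Friction and masses are not known exactly. Their poses are not given: they have to be found in the camera images.
- feeder: Fixed steel gravity feeder. Origin on the bench under the lever hinges, midway between the two lanes; x points from its front (catch tray) to its back (press plates), y to its left, z up. Base plate 245 x 245 x 8 mm, x from -165 to 80 mm. The posts of the levers stand at x = 0, y = +-95 mm, 97 mm high; a lever arm runs along the outer side of each lane.
- lane_left (a point): Front end of the left lane's floor, 34 mm above the bench, at feeder x = -78, y = +55 mm; axes as the feeder's. Each lane is an aluminium channel 52 mm wide inside, sloping down to the front by 0.2 rad, with one roller behind its gate.
- lane_right (a point): The same point of the right lane, at feeder x = -78, y = -55 mm.
- tray (a joint): Sliding catch tray in front of the lanes, m along the feeder's y: 0 = midway between the lanes, +0.055 = against the left stop, squarely in front of the left lane, -0.055 = against the right stop, in front of the right lane. It stays where it is left; sliding takes about 2 N.
- tray_mid (a point): Centre of the catch tray, 26 mm above the bench; axes as the feeder's. The steel tray is 72 (x) by 74 mm (y) outside, walls 4 mm; the side walls (facing +-y) rise to 54 mm above the bench, the front wall to 48, the rear wall to 30 mm, under the lane ends. Push it by the outer face of a side wall. The end stops beside it are 19 mm high, at feeder y = +-100 to 114 mm.
- rocker_left (a joint): Hinge of the left rocking lever, rad: 0 = at rest, gate shut (spring return); grows to a stop at 0.42 as the plate at its back is pressed. The hinge line is parallel to the feeder's y through x = 0, z = 85 mm. Gate 70 mm in front of it, middle of the plate 88 mm behind it. The thick roller passes under the gate above about 0.34. Pressing takes 3 N at first, 5 N at the stop.
- rocker_right (a joint): Hinge of the right rocking lever, rad: 0 = at rest, gate shut (spring return); grows to a stop at 0.42 as the plate at its back is pressed. The hinge line is parallel to the feeder's y through x = 0, z = 85 mm. Gate 70 mm in front of it, middle of the plate 88 mm behind it. The thick roller passes under the gate above about 0.34. Pressing takes 3 N at first, 5 N at the stop.
- paddle_left (a point): Black ribbed press plate at the rear end of the left lever, 34 mm (x) by 32 mm (y), 8 mm thick, straight behind the left lane; this point at the middle of its top face, z up out of that face, about 95 mm above the bench at rest; it goes down about 36 mm in full. Nothing stands over it.
- paddle_right (a point): Black ribbed press plate at the rear end of the right lever, 34 mm (x) by 32 mm (y), 8 mm thick, straight behind the right lane; this point at the middle of its top face, z up out of that face, about 95 mm above the bench at rest; it goes down about 36 mm in full. Nothing stands over it.
- gate_left (a point): Steel gate blade of the left lane, 4 mm thick, 18 mm wide, 46 mm high, hanging in the middle of the lane from the front end of the lever; this point at the middle of its upper edge, blade below. Not to be touched.
- gate_right (a point): Steel gate blade of the right lane, 4 mm thick, 18 mm wide, 46 mm high, hanging in the middle of the lane from the front end of the lever; this point at the middle of its upper edge, blade below. Not to be touched.
- roller_thick: Loose plain dark steel roller, the thicker of the two: 30 mm diameter, 40 mm long, about 200 g, lying behind a gate in either lane; origin at its centre, y along its axis. Not to be touched by the robot.
- roller_thin: Loose plain dark steel roller, the thinner of the two: 20 mm diameter, 40 mm long, about 90 g, lying behind a gate in either lane; origin at its centre, y along its axis. Not to be touched by the robot. It stays in its lane.
- brass_fitting: Bystander: brass pipe fitting, 24 x 27 x 40 mm, standing left of the feeder; origin at its foot.
- cap_nut_a: Bystander: capped nut, 22 mm across, 20 mm high, right of the feeder; origin at its foot.
- nut_4: Bystander: hexagon nut, 25 mm across, 11 mm high, lying on the base plate between the lanes; origin at its foot.
- bolt_1: Bystander: hexagon bolt lying on its side, 37 x 51 x 17 mm, right of the feeder; origin at its foot.
- parallel: Bystander: flat steel bar, about 100 x 30 x 16 mm, lying right of the feeder's front; origin at its foot.

How it is judged:
By the outcome, as a careful person would: the job done as asked, in the order asked, and still so for the second after the job is handed in, with the robot touching nothing.
It also fails if it takes over 48 s, if anything falls off the work surface, if the arm or the gripper's body presses on something with over 40 N, if the wrist force passes 120 N, or if a joint passes its speed limit or range.

## Working session

There is one attempt and no reset: what is moved stays moved. The work goes in short steps, Python scripts to look and compute and a shell command to move; the robot and the scene stay as the last step left them, time stands still between calls to the robot, and variables do not carry over. Pictures are saved under pics/ and viewed, about 8 in all and at most 12, crops included, and the job is handed in when it is done.

```bash
mkdir -p pics; python3 - <<'E'
from station import *
import cv2,numpy as np
s=sense();print(s)
for n in("side","top","wrist"):
    cv2.imwrite(f"pics/{n}0.png",capture(n));print(n,camera_model(n))
E
```

```text
{'time_s': 0.0, 'joints': array([ 8.70087660e+01,  2.20933742e+01,  3.78109842e-01, -2.77275157e-02,
       -6.84126156e+01, -1.48162042e+01]), 'joint_velocities': array([ 0.01879798,  0.03472882, -0.01268848, -0.06359436, -0.07390831,
       -0.04604973]), 'effort': array([-2.21610194e-04, -3.90664530e+01,  1.87405103e+01,  4.21981126e+00,
        1.09599216e-02, -1.89407342e-04]), 'tcp_pos': array([0.19098292, 0.59462214, 0.29112378]), 'ee_rot': array([[ 9.52035118e-01, -3.05988258e-01, -5.65845554e-04],
       [-3.05988751e-01, -9.52032573e-01, -2.20536019e-03],
       [ 1.36110924e-04,  2.27272272e-03, -9.99997408e-01]]), 'wrist_force': array([ 0.31562336, -0.0870508 ,  0.36211324]), 'moment': array([-0.0075704 ,  0.02296221,  0.01803158]), 'gripper_width': 0.9990227761552937}
side {'mtx': array([[600.86485343,   0.        , 313.98824902],
       [  0.        , 600.86485343, 240.1368621 ],
       [  0.        ,   0.        ,   1.        ]]), 'k1': -0.13462433732593027, 'xyz': array([ 0.21740789, -0.63674234,  0.66591098]), 'orientation': array([[ 0.9296583 ,  0.19590065, -0.31202
[... 406 characters left out ...]
 -1.00970562e-01],
       [-9.99963474e-01, -8.53754994e-03, -4.00723644e-04],
       [-1.26070254e-03,  1.00963487e-01,  9.94889333e-01]])}
wrist {'mtx': array([[393.79489469,   0.        , 320.54625014],
       [  0.        , 393.79489469, 234.39433109],
       [  0.        ,   0.        ,   1.        ]]), 'k1': -0.032980031840241376, 'tool_from_camera': array([[-9.57954551e-04,  9.60462541e-01,  2.78407597e-01,
         7.65439737e-02],
       [ 9.99999204e-01,  6.91295613e-04,  1.05597064e-03,
         1.10577044e-03],
       [ 8.21758291e-04,  2.78408387e-01, -9.60462438e-01,
        -8.99458759e-02],
       [ 0.00000000e+00,  0.00000000e+00,  0.00000000e+00,
         1.00000000e+00]])}
```

View pics/top0.png

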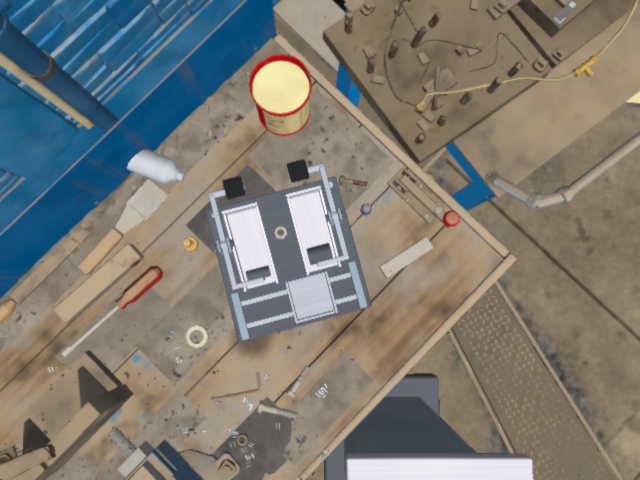

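View pics/side0.png

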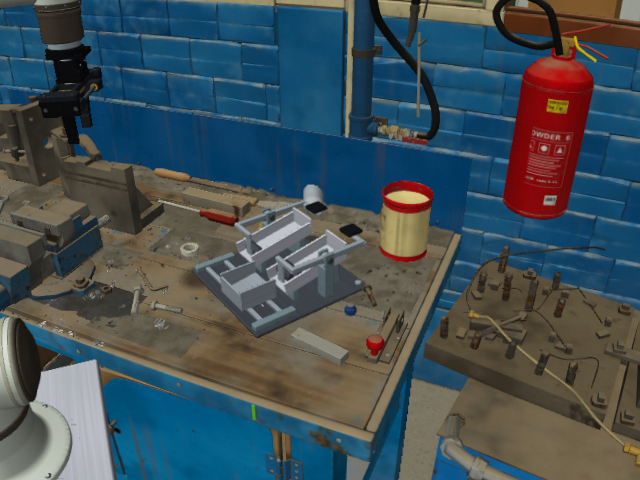

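```bash
python3 - <<'E'
import cv2,numpy as np
t=cv2.imread("pics/top0.png")[145:350,175:385]
s=cv2.imread("pics/side0.png")[180:345,185:375]
t=cv2.resize(t,(600,586),interpolation=cv2.INTER_CUBIC)
cv2.imwrite("pics/t1.png",t)
cv2.imwrite("pics/s1.png",cv2.resize(s,None,fx=4,fy=3.6,interpolation=cv2.INTER_CUBIC))
E
```

```text
(no output)
```

View pics/t1.png

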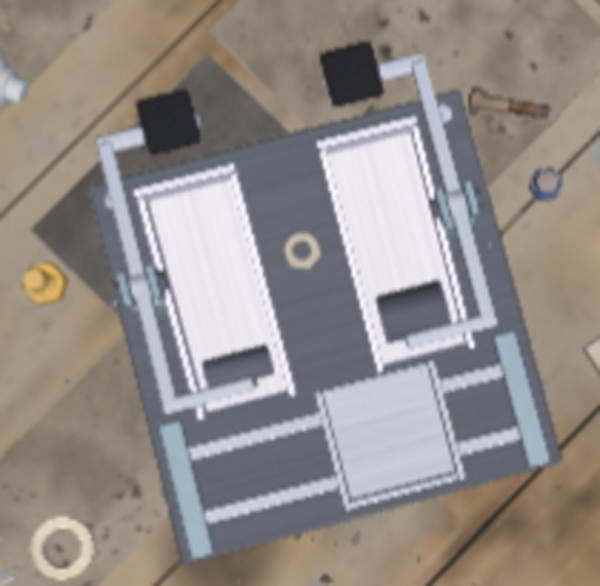

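View pics/s1.png

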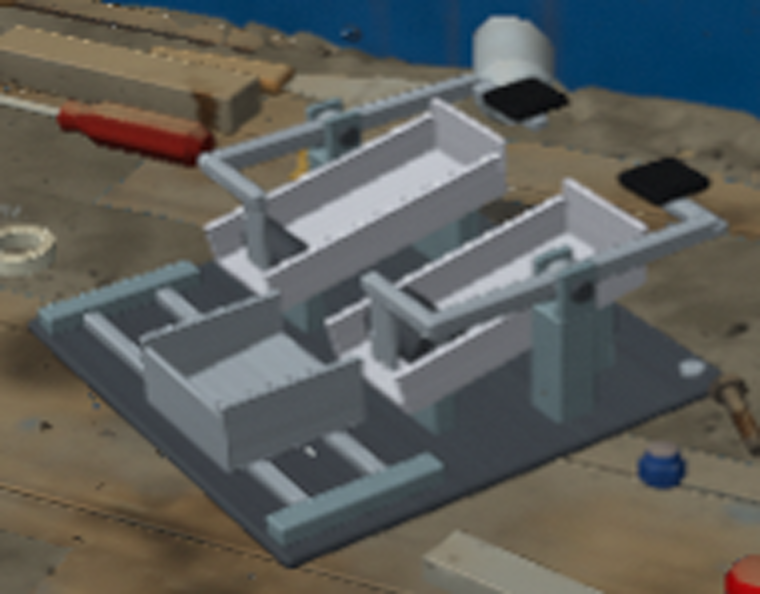

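```bash
cat > h.py <<'E'
import numpy as np
from station import camera_model
def proj(n,P,tcp=None,R=None):
    m=camera_model(n)
    if n=="wrist":
        T=m["tool_from_camera"];O=R@T[:3,:3];c=R@T[:3,3]+tcp
    else: O,c=m["orientation"],m["xyz"]
    q=(np.atleast_2d(P)-c)@O; a=np.c_[q[:,0]/-q[:,2],q[:,1]/q[:,2]]
    a=a*(1+m["k1"]*(a**2).sum(1,keepdims=True)); K=m["mtx"]
    return a*[K[0,0],K[1,1]]+K[:2,2]
def F(p,f):
    c,s=np.cos(p[2]),np.sin(p[2]); f=np.atleast_2d(f)
    return np.c_[p[0]+c*f[:,0]-s*f[:,1],p[1]+s*f[:,0]+c*f[:,1],f[:,2]]
E
cat > fit.py <<'E'
from h import *
from scipy.optimize import least_squares
T=[((88,55,95),(169,121)),((88,-55,95),(352,72)),((-165,122.5,8),(188,562)),((-165,-122.5,8),(560,460)),((80,-122.5,8),(459,93))]
S=[((88,55,95),(525,100)),((88,-55,95),(664,180)),((-165,122.5,8),(30,320)),((-165,-122.5,8),(290,560)),((80,-122.5,8),(718,372))]
fT=np.array([a for a,_ in T])/1000;uT=np.array([b for _,b in T])/2.858+[175,145]
fS=np.array([a for a,_ in S])/1000;uS=np.array([b for _,b in S])/[4,3.6]+[185,180]
r=lambda p,z=0:np.r_[proj("top",F(p,fT))-uT,proj("side",F(p,fS))-uS].ravel()
o=least_squares(r,[.45,.25,.2]);print(o.x,np.round(r(o.x).reshape(-1,2),1).tolist())
# heights measured freely for the paddles: triangulate
for i in (0,1):
    g=lambda X:np.r_[proj("top",X)[0]-uT[i],proj("side",X)[0]-uS[i]]
    print("paddle",least_squares(g,[.5,.25,.1]).x,F(o.x,fT[i]))
# tray slide from top wall corners (outer)
tc=np.array([(318,393),(345,508),(432,363),(463,480)])/2.858+[175,145]
g=lambda v:(proj("top",F(o.x,np.array([(v[1]+.036,v[0]+.037,.054),(v[1]-.036,v[0]+.037,.054),(v[1]+.036,v[0]-.037,.054),(v[1]-.036,v[0]-.037,.054)])))-tc).ravel()
t=least_squares(g,[0,-.12]);print("tray y,x",t.x,np.round(t.fun,1))
E
python3 fit.py
```

```text
[0.53688179 0.26808785 0.2530803 ] [[-0.6, 0.1], [-0.3, 0.3], [-2.5, 1.6], [1.3, 1.0], [0.3, -1.9], [-0.2, -1.6], [-0.1, -1.2], [-1.6, 0.4], [-0.8, 0.9], [4.6, 1.8]]
paddle [0.60886646 0.34293843 0.09163351] [[0.60830731 0.34336995 0.095     ]]
paddle [0.6365472  0.23658346 0.09250778] [[0.63584992 0.23687392 0.095     ]]
tray y,x [-0.02230722 -0.12032734] [-1.5 -0.  -0.1  1.2  0.6 -0.8  1.  -0.5]
```

```bash
python3 -m inch '[{"hand":1,"slide":[2.5,-3.5,0],"yaw":-0.18},{"hand":1,"slide":[5,-7,0],"yaw":-0.36},{"hand":1,"slide":[7.5,-11,0],"yaw":-0.54},{"hand":1,"slide":[10,-15,0],"yaw":-0.72},{"hand":1,"slide":[12.5,-18.5,0],"yaw":-0.9},{"hand":1,"slide":[15,-22,0],"yaw":-1.08},{"hand":1,"slide":[17,-25,0],"yaw":-1.26},{"hand":1,"slide":[19,-28,0],"yaw":-1.44},{"hand":1,"slide":[21.2,-31,0],"yaw":-1.62},{"hand":1,"slide":[21.2,-31,0],"yaw":-1.8}]' && python3 -m inch '[{"hand":1,"slide":[0,0,-1],"yaw":-0.17},{"hand":1,"slide":[0,0,-3],"yaw":-0.34},{"hand":1,"slide":[0,0,-5],"yaw":-0.51},{"hand":1,"slide":[0,0,-7],"yaw":-0.68},{"hand":1,"slide":[0,0,-8],"yaw":-0.778},{"hand":1,"slide":[0,0,-8],"yaw":-0.778}]'
python3 - <<'E'
from station import *
import cv2
s=sense();print(s["tcp_pos"],s["ee_rot"],s["joints"],s["time_s"])
cv2.imwrite("pics/w1.png",capture("wrist"))
cv2.imwrite("pics/side1.png",cv2.resize(capture("side")[120:345,150:450],None,fx=2.6,fy=2.6))
E
```

```text
time_s: 1.4
tcp_pos: [0.4039, 0.2831, 0.292]
ee_rot: [[-0.522, -0.853, -0.001], [-0.853, 0.522, -0.001], [0.001, 0.0, -1.0]]
wrist_force: [-0.5, -0.6, -0.6]
gripper_width: 0.02
time_s: 2.15
tcp_pos: [0.4027, 0.2846, 0.2114]
ee_rot: [[-0.968, -0.251, -0.002], [-0.251, 0.968, -0.002], [0.002, -0.001, -1.0]]
wrist_force: [0.0, -0.0, 0.5]
gripper_width: 0.007
[0.40274876 0.28460396 0.21136638] [[-0.96794925 -0.25114101 -0.00156277]
 [-0.25113793  0.96794939 -0.0019275 ]
 [ 0.00199676 -0.00147325 -0.99999692]] [ 5.41500957e+01  1.38963404e+01 -2.42988382e+01 -1.00298141e-02
 -5.19467783e+01 -1.29598930e+02] 2.15
```

View pics/side1.png

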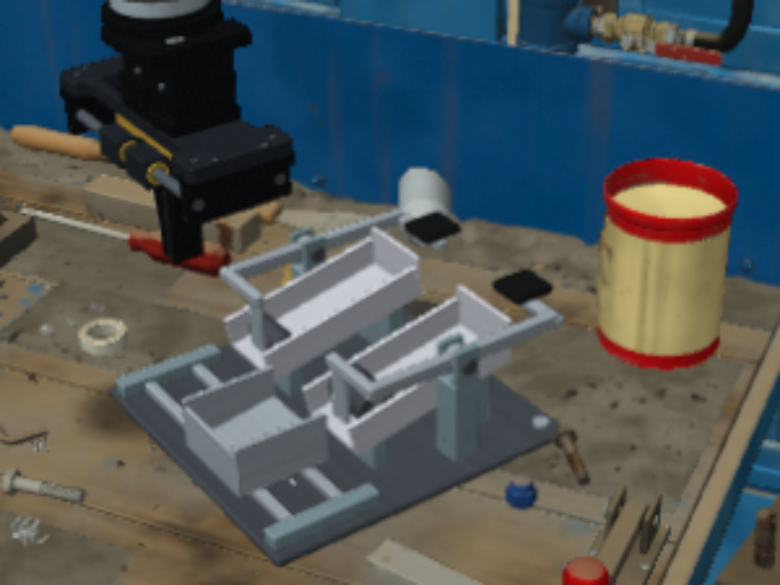

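```bash
python3 -m inch '[{"hand":1,"slide":[0,0,-4],"yaw":0},{"hand":1,"slide":[0,0,-8],"yaw":0},{"hand":1,"slide":[0,0,-10.2],"yaw":0},{"hand":1,"slide":[0.25,-0.97,-10.2],"yaw":0},{"hand":1,"slide":[0.5,-1.94,-10.2],"yaw":0},{"hand":1,"slide":[0.7,-2.7,-10.2],"yaw":0},{"hand":1,"slide":[0.85,-3.3,-10.2],"yaw":0},{"hand":1,"slide":[1.0,-3.9,-10.2],"yaw":0},{"hand":1,"slide":[1.15,-4.5,-10.2],"yaw":0},{"hand":1,"slide":[1.25,-4.85,-10.2],"yaw":0}]' && python3 -m inch '[{"hand":1,"slide":[0.05,-0.2,0],"yaw":0},{"hand":1,"slide":[0.1,-0.4,0],"yaw":0},{"hand":1,"slide":[0.1,-0.4,0],"yaw":0}]'
python3 - <<'E'
from station import *
import cv2
s=sense();print(s["tcp_pos"],s["wrist_force"],s["time_s"])
cv2.imwrite("pics/top2.png",cv2.resize(capture("top")[145:350,175:385],(600,586)))
E
```

```text
time_s: 3.5
tcp_pos: [0.4159, 0.2364, 0.1104]
ee_rot: [[-0.968, -0.25, 0.0], [-0.25, 0.968, 0.0], [-0.001, 0.0, -1.0]]
wrist_force: [-0.3, 1.4, 1.3]
gripper_width: 0.006
time_s: 3.88
tcp_pos: [0.4165, 0.2323, 0.1101]
ee_rot: [[-0.968, -0.25, -0.0], [-0.25, 0.968, -0.001], [0.001, -0.0, -1.0]]
wrist_force: [0.3, 0.8, 0.9]
gripper_width: 0.003
[0.41649527 0.23231063 0.11010803] [0.32155575 0.83960029 0.93663014] 3.875
```

```bash
python3 -m inch '[{"hand":1,"slide":[0.05,-0.2,0],"yaw":0},{"hand":1,"slide":[0.08,-0.3,0],"yaw":0},{"hand":1,"slide":[0.08,-0.3,0],"yaw":0}]'; python3 -m inch '[{"hand":1,"slide":[0.05,-0.2,0],"yaw":0},{"hand":1,"slide":[0.08,-0.3,0],"yaw":0},{"hand":1,"slide":[0.08,-0.3,0],"yaw":0}]'
```

```text
time_s: 4.3
tcp_pos: [0.4172, 0.2294, 0.1101]
ee_rot: [[-0.968, -0.25, -0.001], [-0.25, 0.968, -0.0], [0.001, -0.0, -1.0]]
wrist_force: [-1.2, 0.8, -1.2]
gripper_width: 0.002
time_s: 4.68
tcp_pos: [0.4174, 0.2289, 0.1102]
ee_rot: [[-0.968, -0.249, 0.0], [-0.249, 0.968, 0.005], [-0.001, 0.004, -1.0]]
wrist_force: [-9.9, 13.2, -0.3]
gripper_width: 0.001
```

```bash
python3 -m inch '[{"hand":1,"slide":[-0.3,1.2,0],"yaw":0},{"hand":1,"slide":[-0.6,2.4,0],"yaw":0},{"hand":1,"slide":[-0.6,2.4,5],"yaw":0},{"hand":1,"slide":[-0.6,2.4,10],"yaw":0},{"hand":1,"slide":[0,2.4,14],"yaw":0},{"hand":1,"slide":[5,2,14],"yaw":0},{"hand":1,"slide":[10.5,1.5,14],"yaw":0},{"hand":1,"slide":[16,1,14],"yaw":0},{"hand":1,"slide":[21.5,1,14],"yaw":0},{"hand":1,"slide":[21.5,1,14],"yaw":0}]'
python3 - <<'E'
from station import *
import cv2
s=sense();print(s["tcp_pos"],s["joints"],s["time_s"])
cv2.imwrite("pics/w3.png",capture("wrist"))
cv2.imwrite("pics/side3.png",cv2.resize(capture("side")[120:345,150:450],None,fx=2.6,fy=2.6))
E
```

```text
time_s: 5.92
tcp_pos: [0.6358, 0.2358, 0.2475]
ee_rot: [[-0.969, -0.247, -0.002], [-0.247, 0.969, -0.002], [0.003, -0.001, -1.0]]
wrist_force: [-0.7, 0.1, -0.5]
gripper_width: 0.003
[0.63576461 0.23576996 0.247451  ] [ 3.39880011e+01  2.89964105e+01  5.14592863e+00  3.03701033e-02
 -6.63201219e+01 -1.09696732e+02] 5.925
```

View pics/side3.png

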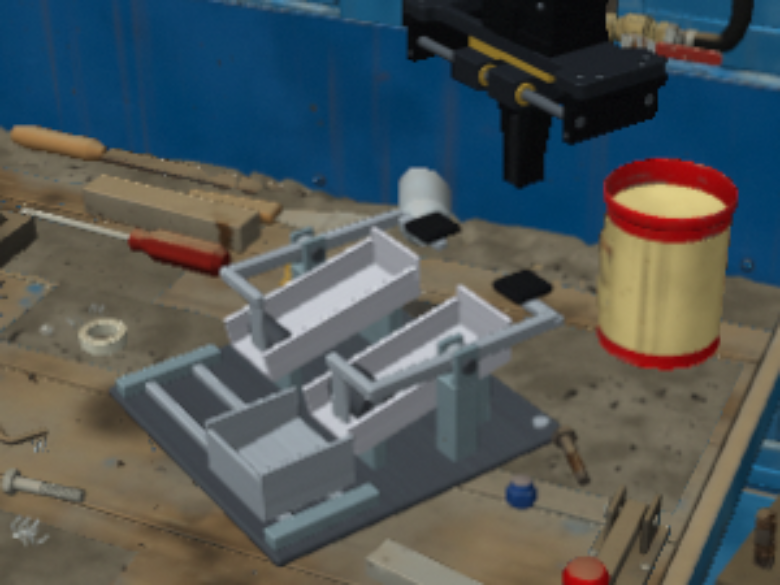

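View pics/w3.png

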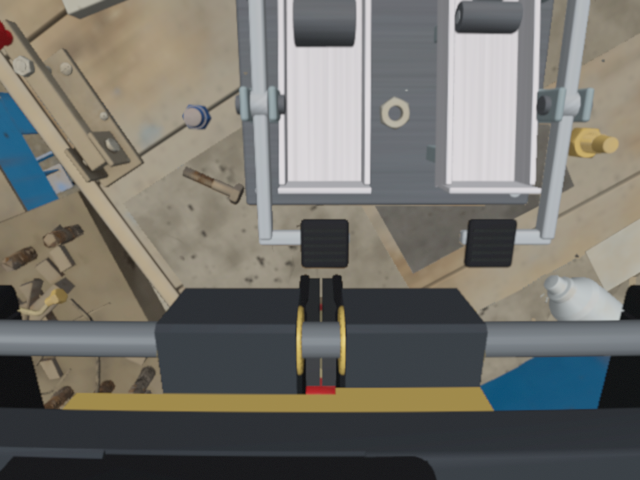

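```bash
python3 - <<'E'
from h import *
from station import sense
from scipy.optimize import least_squares
s=sense();t,R=s["tcp_pos"],s["ee_rot"]
p=[.5369,.2681,.2531]
print(proj("wrist",F(p,[(.088,-.055,.095),(.088,.055,.095)]),t,R))
u=np.array([(325,243),(490,243)])
for a in u:
    print(least_squares(lambda v:(proj("wrist",[v[0],v[1],.095],t,R)[0]-a),[.63,.23]).x)
m=np.array([.5369,.2681]);d=F(p,[(.104,-.055,0)])
# can: front foot of can, top0 pixel (285,135)
v=least_squares(lambda v:(proj("top",[v[0],v[1],0.])[0]-[285,136]),[.7,.25]).x
c,sn=np.cos(p[2]),np.sin(p[2]);print("can foot in feeder",np.array([[c,sn],[-sn,c]])@(v-m))
E
```

```text
[[322.1462443  248.36610949]
 [489.99107117 247.93596652]]
[0.63186346 0.23776904]
[0.6051425  0.34215294]
can foot in feeder [ 0.17743887 -0.05216772]
```

```bash
python3 -m inch '[{"hand":1,"slide":[-0.4,0.1,-3],"yaw":0},{"hand":1,"slide":[-0.4,0.1,-6],"yaw":0},{"hand":1,"slide":[-0.4,0.1,-7.6],"yaw":0},{"hand":1,"slide":[-0.4,0.1,-8.3],"yaw":0},{"hand":1,"slide":[-0.4,0.1,-8.9],"yaw":0},{"hand":1,"slide":[-0.4,0.1,-9.4],"yaw":0},{"hand":1,"slide":[-0.4,0.1,-9.4],"yaw":0}]'
```

```text
time_s: 6.9
tcp_pos: [0.6297, 0.2379, 0.1569]
ee_rot: [[-0.968, -0.25, 0.002], [-0.25, 0.968, 0.001], [-0.002, 0.001, -1.0]]
wrist_force: [0.1, 0.2, 0.8]
gripper_width: 0.007
```

```bash
python3 - <<'E'
from station import *
import cv2
print(sense()["wrist_force"])
cv2.imwrite("pics/side4.png",cv2.resize(capture("side")[170:300,230:410],None,fx=4,fy=4,interpolation=cv2.INTER_CUBIC))
E
```

```text
[0.06208825 0.17019315 0.79009471]
```

View pics/side4.png

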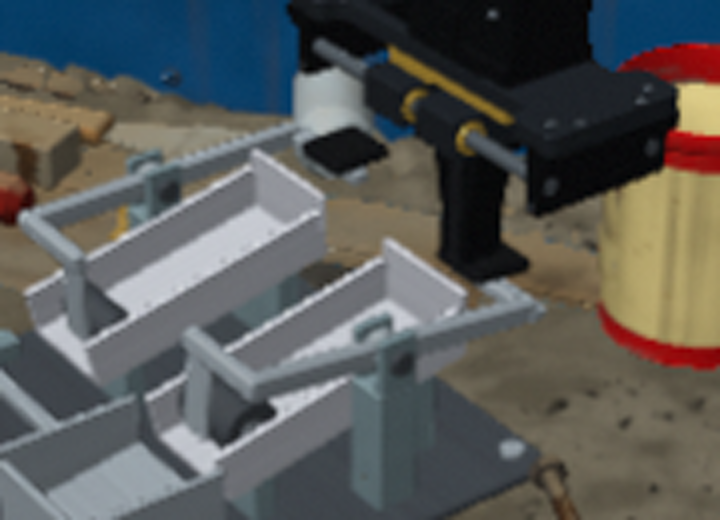

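```bash
python3 -m inch '[{"hand":1,"slide":[0.2,0.0,-0.5],"yaw":0},{"hand":1,"slide":[0.3,0.1,-1.0],"yaw":0},{"hand":1,"slide":[0.3,0.1,-1.5],"yaw":0},{"hand":1,"slide":[0.3,0.1,-2],"yaw":0},{"hand":1,"slide":[0.3,0.1,-2.2],"yaw":0},{"hand":1,"slide":[0.3,0.1,-2.2],"yaw":0}]'
python3 - <<'E'
from station import *
import cv2
cv2.imwrite("pics/side5.png",cv2.resize(capture("side")[170:320,190:410],None,fx=3.5,fy=3.5,interpolation=cv2.INTER_CUBIC))
print(sense()["wrist_force"])
E
```

```text
time_s: 7.7
tcp_pos: [0.6324, 0.2386, 0.1343]
ee_rot: [[-0.968, -0.25, 0.0], [-0.25, 0.968, -0.0], [-0.0, -0.0, -1.0]]
wrist_force: [-1.1, -1.1, 4.0]
gripper_width: 0.001
[ 0.00761707 -0.7730357   4.01943862]
```

View pics/side5.png

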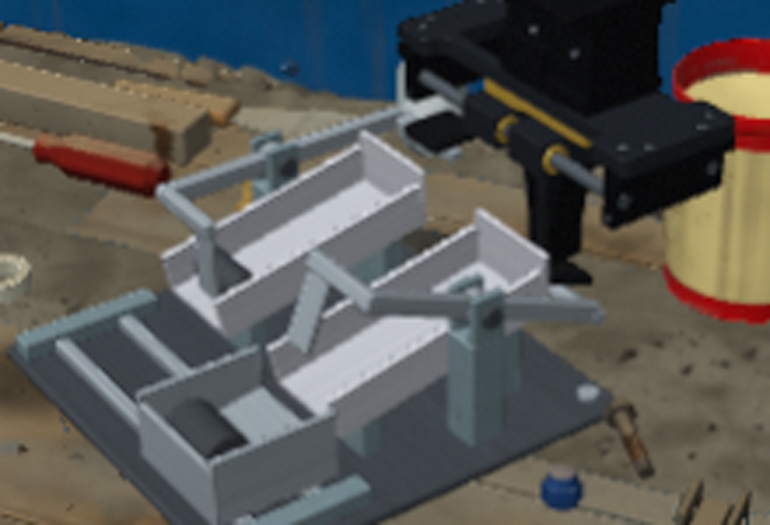

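The thick roller lies in the tray. Next I release the lever slowly and retreat upward.

```bash
python3 -m inch '[{"hand":1,"slide":[0,0,0.8],"yaw":0},{"hand":1,"slide":[0,0,1.6],"yaw":0},{"hand":1,"slide":[0,0,2.4],"yaw":0},{"hand":1,"slide":[0,0,3.2],"yaw":0},{"hand":1,"slide":[0,0,4.2],"yaw":0},{"hand":1,"slide":[0,0,7],"yaw":0},{"hand":1,"slide":[0,0,11],"yaw":0},{"hand":1,"slide":[0,0,14],"yaw":0},{"hand":1,"slide":[0,0,14],"yaw":0},{"hand":1,"slide":[0,0,14],"yaw":0}]'
python3 - <<'E'
from station import *
import cv2,numpy as np
a=cv2.resize(capture("side")[170:340,190:410],(780,600),interpolation=cv2.INTER_CUBIC)
cv2.imwrite("pics/side6.png",a);cv2.imwrite("pics/w6.png",capture("wrist"))
E
```

```text
time_s: 9.0
tcp_pos: [0.6312, 0.2382, 0.2728]
ee_rot: [[-0.968, -0.25, -0.003], [-0.25, 0.968, -0.001], [0.003, -0.0, -1.0]]
wrist_force: [-0.8, 0.0, -0.1]
gripper_width: 0.004
```

View pics/side6.png

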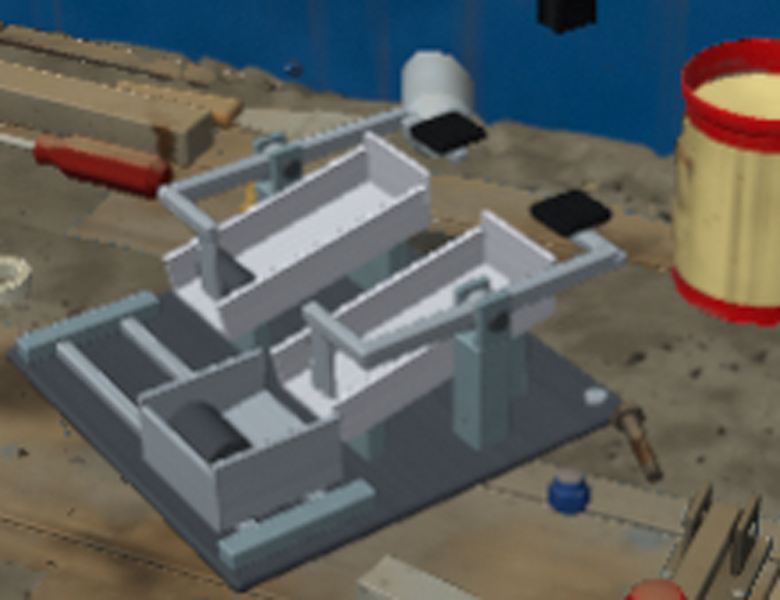

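View pics/w6.png

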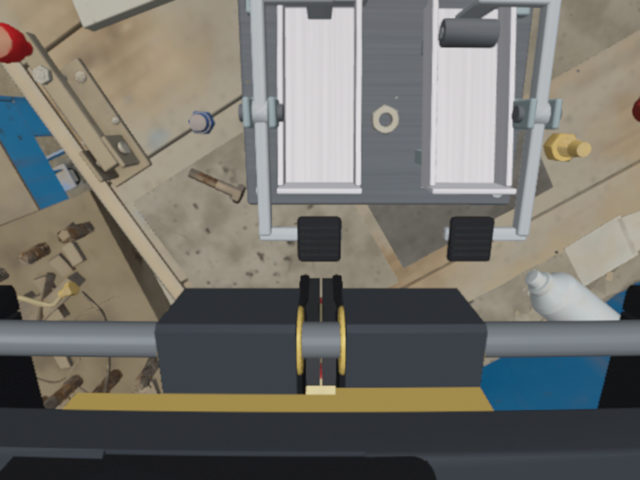

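```bash
python3 - <<'E'
from h import *
from scipy.optimize import least_squares
p=[.5369,.2681,.2531]
u=np.array([(218,463),(340,410)])/[3.545,3.529]+[190,170]
g=lambda v:(proj("side",F(p,np.array([(v[1]-.036,v[0]-.037,.054),(v[1]+.036,v[0]-.037,.054)])))-u).ravel()
o=least_squares(g,[-.05,-.12]);print(o.x,o.fun)
u=np.array([(218,460),(363,365)])/[4,3.6]+[185,180]
u[0]=np.array([225,405])/[4,3.6]+[185,180]
o=least_squares(g,[-.05,-.12]);print("before",o.x,o.fun)
E
```

```text
[-0.05020457 -0.11579462] [-0.64794452 -0.04113688  0.66831941 -0.01226877]
before [-0.02322148 -0.11952249] [-0.48222915  1.62367619  0.4934087  -1.77775993]
```

```bash
python3 - <<'E'
from station import *
import cv2
cv2.imwrite("pics/top7.png",cv2.resize(capture("top")[230:350,215:395],(780,520),interpolation=cv2.INTER_CUBIC))
E
```

```text
(no output)
```

View pics/top7.png

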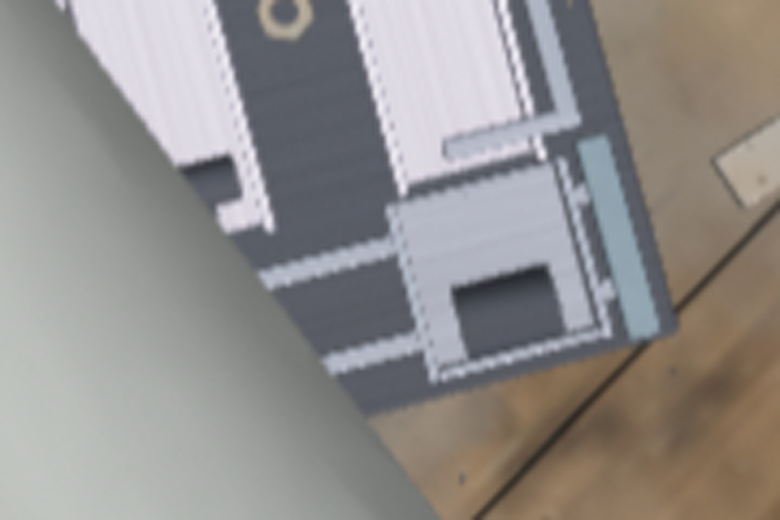

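```bash
python3 - <<'E'
from h import *
from scipy.optimize import least_squares
p=[.5369,.2681,.2531]
k=lambda l:np.array(l)/4.333+[215,230]
u=k([(388,207),(435,380),(560,160),(608,333)])
g=lambda v:(proj("top",F(p,np.array([(v[1]+a*.036,v[0]+b*.037,.054) for b in(1,-1) for a in(1,-1)])))-u).ravel()
o=least_squares(g,[-.05,-.12]);print(o.x,o.fun.round(1))
e=k([(580,143),(632,340)])
g2=lambda v:(proj("top",F(p,np.array([(v[0],v[2],.019),(v[1],v[2],.019)])))-e).ravel()
print("stop inner y",least_squares(g2,[-.08,-.16,-.1]).x)
E
```

```text
[-0.05505152 -0.11997   ] [-1.2 -0.5 -1.1  1.   1.  -0.9  1.3  0.4]
stop inner y [-0.07961187 -0.16182254 -0.10176403]
```

Tray measures −0.055, against the stop. I'm handing in.

```bash
python3 -c "
from station import *
print(finish_job())"
```

```text
the job is handed in; nothing more can be done
None
```

The thick roller is in the catch tray and its gate is shut again. The job was handed in after about 9 s of robot time, and `finish_job` reports no verdict.

**What I did:** The wrist picture showed the thick roller in the right lane. With closed fingers I pushed the tray sideways by its left wall until the force rose to about 16 N at the stop. I then pressed the right lever's black plate down (4 N at the end) until the roller had run out, let the lever up slowly and moved the arm up clear.

**Last checks:**
- **Roller and gate:** After release, the right lever was back at rest with its gate down.
- **Left lane:** The thin roller was still in its lane behind its gate, and the left lever looked at rest.
- **Loose items:** The nut, bolt, cap nut and brass fitting looked unmoved in the last wrist picture, and the flat bar looked unmoved in the other final views. I judged this by eye and did not measure it.
- **Tray position:** The last top picture put the tray at −0.055, against the right stop.

**Disagreements:**
- A two-corner fit from the side camera gave −0.050 for the tray. I trusted the four-corner top fit and the contact force instead.
- At the stop, the sideways part of the contact force along world x was larger than a straight push would give (about 10 N against the 3 N expected). I did not look into it.

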